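# Roll the cap strips home on a deep-well plate

### The arm

A 6-joint arm with a two-finger parallel gripper is mounted at the origin on the work surface. World frame = base frame: x ahead of the robot, y to its left, z up, the work surface at z = 0. Lengths are in mm, angles in degrees, forces in N, time in s.
With the tool pointing down it reaches from about 275 to 750 mm from the base axis. Payload 10.2 kg.
Tool frame: the origin (TCP) lies midway between the tips of the shut fingers; the grasp point (between the pads) lies 19 mm behind it; z points along the fingers, y is the direction in which the jaws open and shut (so a half turn about z gives the same grasp; the last joint's range is limited). The gripper opens to 85 mm and grips with 20 to 120 N. Pads are 22 mm wide; open, the fingers measure 114 mm over their backs; the gripper's body (76 mm by 85 mm) begins 54 mm behind the grasp point. The pads swing forward as they close: fully open they stand 13 mm farther back than shut.
Start: joints at [-79.549, 17.928, 85.812, -0, 76.261, -12.8], TCP at [207.234, -482.375, 231.294] pointing down, gripper open.
Joint ranges: [-168.41, 168.41], [-55.51, 124.54], [10.69, 146.95], [-70.63, 250.63], [1, 178], [-165.06, 165.06]. Speed limits (degrees/s): [136.94, 136.94, 172.46, 180, 180, 180].

### API

Orientations are given as [roll, pitch, yaw] about the fixed x, y, z axes, in that order (R = Rz(yaw) Ry(pitch) Rx(roll)).
In Python, from plant import manip gives the robot as it stands.
- The arm moves only by the shell command python3 -m handwheel 'ROWS' [FORCE]. ROWS is JSON, one flat list of numbers, 7 for each row, row after row: the shift along the tool's x, y, z in mm, then the turn, a rotation vector about the tool's x, y, z in rad, then the closure, from 0 (fully open) to 1 (shut). A call has 1 to 10 rows; each row shifts and turns the commanded pose from where the row before left it, along the tool's axes as they then stand; what a row does not reach is not made up. A row lasts 1/10 s, in which the tool goes at most 50 mm and 8.59 degrees, less where a joint would pass 70% of its speed; a pose out of reach is approached as far as the arm can. A call is refused whole if a number of a shift passes 50 or a number of a turn 0.15, either way. A call with a gripper value outside its range is refused whole. The fingers move at their own pace and stop on an object; FORCE is the grip in N (left out, the last holds). Time passes only in rows, so rows that do not move let the fingers close. It gives the time, the measured TCP pose, the force and the opening at its end, in the units of the state.
- manip.get_state(): the state, without advancing time (a new reading comes with each control period).
- manip.camera(name): name is "scene" or "top" or "wrist"; returns a dict with "img" (420x560x3 uint8, blue, green, red), "mtx" (3x3 intrinsics, pixels), "rvec" (rotation vector, rad) and "tvec" (3), from world to camera coordinates, as OpenCV has them. Camera axes: x right, y down, z forward; pixel columns grow to the right and rows downward; lengths in mm; the calibration is good to about 2 mm. A picture is of the moment at which its call begins. There is no depth.
- manip.job_done(): hands the job in, once; it reports no verdict.
The state is a dict: "time_s": time; "qpos": joint angles; "qd": joint speeds; "joint_torque": joint torques, N m; "ee_pos": TCP position; "ee_rot": TCP orientation; "contact_force": force on the tool from outside, world axes, zero at the start; "wrist_torque": the same for the moment, N m; "opening": opening from 0.0 (shut) to 1.0 (fully open).
Only numpy, scipy, OpenCV 4.12 (cv2) and the standard library are available. Lean on these libraries where they do the work, as an engineer would, in place of code of your own. Each camera call takes 0.05 s, during which the arm holds its last target. There are 200 camera calls.

### The job

Take the sealing roller from its tray and roll it along the deep-well plate, pressing with a firm, steady force of about 12 N and never more than 25 N, until every cap strip of the white sheet is fully home. Press the caps only with the roller's drum, never with the gripper. Then stand the roller back upright on its feet in the tray and let go, leaving the other things on the bench where they are.

Things in the scene. Friction and masses are not known exactly. Their poses are not given: they have to be found in the camera images.
- plate: Deep-well plate (128 x 86) standing on spacers in an aluminium nest (156 x 110 x 8) fixed to the bench. Origin: centre of the nest's underside; x along the plate, y across, z up. Spacers differ: the plate's deck is 35 to 47 above the origin and may lean up to 0.02 rad lengthwise; this pose does not show it. Eight cap strips, edge to edge, make one white sheet 103 (x) by 79 (y).
- tray: Shallow grey instrument tray fixed to the bench, 170 x 170, rim 14 high, wall and floor 4 thick. Origin: centre of its underside.
- roller: Hand sealing roller, about 0.42 kg, standing on two steel feet in the tray: two cheeks (107 over all along y) hold a black rubber drum below and a grip bar above. Origin: between the feet at their soles, z up; rolls along its x. Drum axis along y, 21.5 above the origin; drum 35 dia, 84 long, lowest line 4 above the soles. Soles 60 long (x), at y = 46 to 54 either side, clear of the sheet.
- grip (a point): Centre of the roller's grip bar, 81.5 above the soles and 77.5 above the drum's lowest line. The bar is 22 wide (x), 24 tall (z), 92 free length along y between the cheeks; take it from above, in the middle, fingers closing along the roller's x. 34 mm free between drum and bar.
- drum (a joint): Turn of the rubber drum in its cheeks, rad, free running both ways, 0 at the start; 17.5 mm of rolling for each rad. Every push on the sheet counts as force, the slanting ones on the edges of half-pressed strips too: up to a fifth more than the net downward push.
- strip1 (a joint): How far cap strip 1 of 8 is pressed down: 0 = as laid on, its top 9 mm above the deck; 0.004 = fully home, top 5 mm above the deck. Strips are 13 mm apart along the plate's x, this one at x = -45.5 mm. It sinks at 3 to 4 N and stays where it is pressed. The drum bears on two to three strips at once.
- strip2 (a joint): How far cap strip 2 of 8 is pressed down: 0 = as laid on, its top 9 mm above the deck; 0.004 = fully home, top 5 mm above the deck. Strips are 13 mm apart along the plate's x, this one at x = -32.5 mm. It sinks at 3 to 4 N and stays where it is pressed.
- strip3 (a joint): How far cap strip 3 of 8 is pressed down: 0 = as laid on, its top 9 mm above the deck; 0.004 = fully home, top 5 mm above the deck. Strips are 13 mm apart along the plate's x, this one at x = -19.5 mm. It sinks at 3 to 4 N and stays where it is pressed.
- strip4 (a joint): How far cap strip 4 of 8 is pressed down: 0 = as laid on, its top 9 mm above the deck; 0.004 = fully home, top 5 mm above the deck. Strips are 13 mm apart along the plate's x, this one at x = -6.5 mm. It sinks at 3 to 4 N and stays where it is pressed.
- strip5 (a joint): How far cap strip 5 of 8 is pressed down: 0 = as laid on, its top 9 mm above the deck; 0.004 = fully home, top 5 mm above the deck. Strips are 13 mm apart along the plate's x, this one at x = +6.5 mm. It sinks at 3 to 4 N and stays where it is pressed.
- strip6 (a joint): How far cap strip 6 of 8 is pressed down: 0 = as laid on, its top 9 mm above the deck; 0.004 = fully home, top 5 mm above the deck. Strips are 13 mm apart along the plate's x, this one at x = +19.5 mm. It sinks at 3 to 4 N and stays where it is pressed.
- strip7 (a joint): How far cap strip 7 of 8 is pressed down: 0 = as laid on, its top 9 mm above the deck; 0.004 = fully home, top 5 mm above the deck. Strips are 13 mm apart along the plate's x, this one at x = +32.5 mm. It sinks at 3 to 4 N and stays where it is pressed.
- strip8 (a joint): How far cap strip 8 of 8 is pressed down: 0 = as laid on, its top 9 mm above the deck; 0.004 = fully home, top 5 mm above the deck. Strips are 13 mm apart along the plate's x, this one at x = +45.5 mm. It sinks at 3 to 4 N and stays where it is pressed.
- dishes: Bystander: stack of four petri dishes, 90 dia, 62 tall. Origin: centre of its underside.
- vial: Bystander: small brown screw-cap vial, 34 dia, 62 tall. Origin: centre of its underside.
- media: Bystander: brown media bottle, 72 dia, 150 tall. Origin: centre of its underside.
- tipbox: Bystander: blue pipette-tip box with clear lid, 84 x 124 x 65. Origin: centre of its underside.
- beaker: Bystander: empty glass beaker, 66 dia, 70 tall. Origin: centre of its underside.
- tubes: Bystander: white rack of capped tubes, 70 x 140, 99 tall. Origin: centre of its underside.
- burner: Bystander: steel laboratory burner, base 84 dia, 150 tall. Origin: centre of its underside.

How it is judged (in metres and radians):
On the way, in this order (a step that is already met when the one before it is completed fails the run):
1. the roller has been lifted out of the tray (z of roller in the frame of tray above 0.03 m), for 0.1 s.
2. the drum bears on the sheet and has rolled at least 2 rad (35 mm) (contact force between roller and plate above 2 N and (value of joint drum above 2 rad or value of joint drum below -2 rad)).
3. all eight strips are pressed home (value of joint each of strip1, strip2, strip3, strip4, strip5, strip6, strip7, strip8 above 0.0032 m), for 0.2 s.
At the end, for the whole second after the job is handed in: All eight strips within 0.8 mm of fully home (joint above 3.2 mm of 4); the roller stands upright (within 0.1 rad) on its feet on the tray's floor, its middle within 55 mm of the tray's middle along both sides of the tray, at rest and released (all of step 3 and x of roller in the frame of tray between -0.055 and 0.055 m and y of roller in the frame of tray between -0.055 and 0.055 m and z of roller in the frame of tray below 0.008 m and angle between roller's own z axis and vertical below 0.1 rad and linear speed of roller below 0.02 m/s and contact force between the fingers and roller below 0.1 N); the robot touches nothing.
It fails at once if the roller presses on the plate or its caps with more than 25 N (contact force between roller and plate above 25 N).
It fails at once if the gripper presses on the plate or its caps (contact force between the fingers and plate above 1 N).
It fails at once if a bystander is shifted by more than 15 mm or tipped over (distance of any of dishes, vial, media, tipbox, beaker, tubes, burner from where it was at the start of the episode above 0.015 m or angle between any of dishes, vial, media, tipbox, beaker, tubes, burner's own z axis and vertical above 0.3 rad).
It also fails if it takes over 67 s, if anything falls off the work surface, if the arm or the gripper's body presses on something with over 40 N, if the wrist force passes 120 N, or if a joint passes its speed limit or range.

## Working session

There is one attempt and no reset: what is moved stays moved. The work goes in short steps, Python scripts to look and compute and a shell command to move; the robot and the scene stay as the last step left them, time stands still between calls to the robot, and variables do not carry over. Pictures are saved under pics/ and viewed, about 8 in all and at most 12, crops included, and the job is handed in when it is done.

```bash
ls; mkdir -p pics
python3 - <<'E'
from plant import manip
import cv2,pickle
d={}
for n in("scene","top"):
    c=manip.camera(n);d[n]=c;cv2.imwrite(f"pics/{n}0.png",c["img"]);print(n,c["mtx"].tolist(),c["rvec"],c["tvec"])
pickle.dump(d,open("cams.pkl","wb"))
print(manip.get_state())
E
```

```text
pics
scene [[429.32663136201177, 0.0, 278.8539732693508], [0.0, 429.32663136201177, 213.15389909976727], [0.0, 0.0, 1.0]] [ 1.47661026  1.95373484 -0.94114193] [ 162.32587361 -302.13635785 1494.90838519]
top [[470.53494967296604, 0.0, 280.52938312090697], [0.0, 470.53494967296604, 209.59496484316708], [0.0, 0.0, 1.0]] [ 2.15161912 -2.15070157  0.08899459] [  22.66818708  600.32889709 1149.9031561 ]
{'time_s': 0.1, 'qpos': array([-7.95494783e+01,  1.79546707e+01,  8.58498382e+01, -3.60039178e-04,
        7.62610662e+01, -1.27983376e+01]), 'qd': array([-0.06976374, -0.05889919, -0.11047172, -0.02379547,  0.05100933,
       -0.05331846]), 'joint_torque': array([ 2.23590236e-03, -4.12898827e+01, -2.60141319e+01, -1.90261126e-04,
        3.10363692e-03,  7.88617513e-06]), 'ee_pos': array([ 207.18788579, -482.13434541,  230.80511102]), 'ee_rot': array([-1.79935977e+02, -1.41852342e-02,  2.32489370e+01]), 'contact_force': array([ 0.07361978, -0.10304418,  0.67466701]), 'wrist_torque': array([-0.05400092, -0.0048221 ,  0.00753145]), 'opening': 0.9999503575754812}
```

View pics/top0.png

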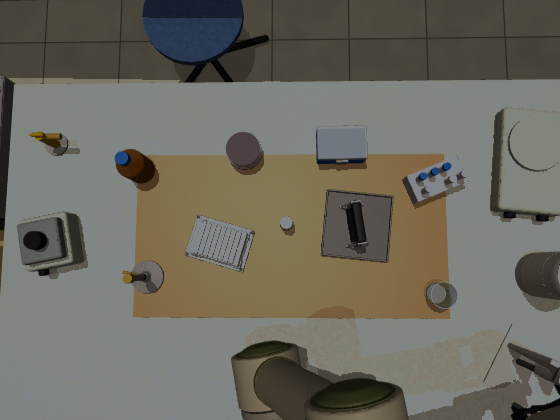

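View pics/scene0.png

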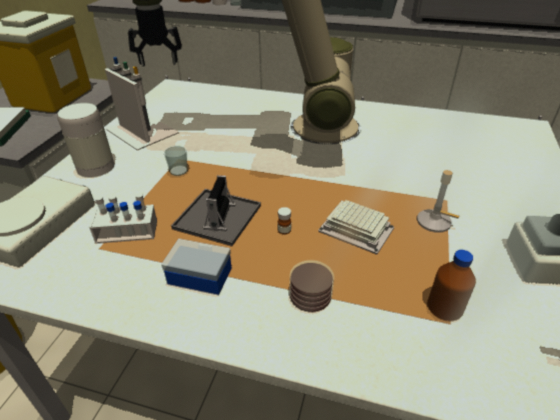

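The top view shows the nest at about (220,243), the tray at (357,226) with the roller, and the vial between them at (286,223). I'll enlarge that area.

Run:
```python
import pickle,cv2
d=pickle.load(open("cams.pkl","rb"))
i=d["top"]["img"]
a=cv2.resize(i[180:280,180:260],None,fx=5,fy=5,interpolation=cv2.INTER_CUBIC)
b=cv2.resize(i[180:280,315:395],None,fx=5,fy=5,interpolation=cv2.INTER_CUBIC)
o=cv2.convertScaleAbs(cv2.hconcat([a,b]),alpha=1.5,beta=15)
for k in range(0,800,50):
    cv2.line(o,(k,0),(k,6),(0,0,255),1)
for k in range(0,500,50):
    cv2.line(o,(0,k),(6,k),(0,0,255),1);cv2.line(o,(400,k),(406,k),(0,0,255),1)
cv2.imwrite("pics/crop1.png",o)
```

```text
(no output)
```

View pics/crop1.png

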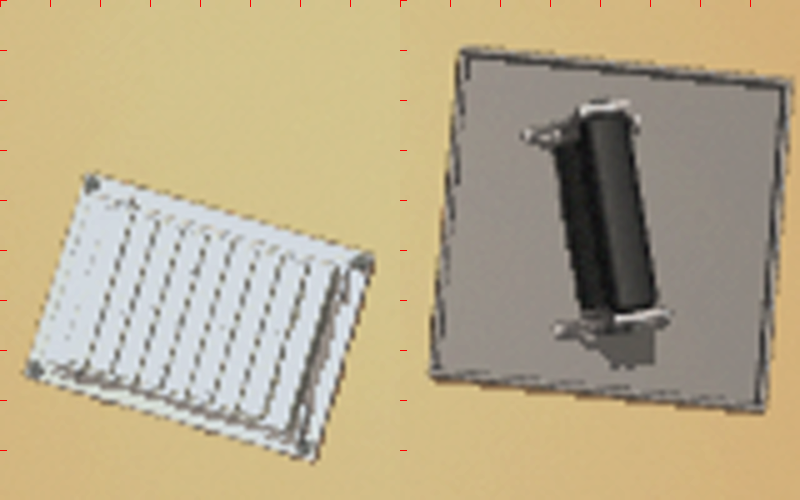

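```bash
cat > h.py <<'E'
import numpy as np,cv2,pickle
def bp(c,px,z):
    R=cv2.Rodrigues(np.array(c["rvec"],float))[0];t=np.array(c["tvec"],float).ravel()
    p=np.asarray(px,float).reshape(-1,2);r=np.c_[p,np.ones(len(p))]@np.linalg.inv(c["mtx"]).T@R
    o=-R.T@t;return o+r*((z-o[2])/r[:,2])[:,None]
def pj(c,P):
    return cv2.projectPoints(np.asarray(P,float).reshape(-1,1,3),np.array(c["rvec"],float),np.array(c["tvec"],float),np.array(c["mtx"],float),None)[0].reshape(-1,2)
E
python3 - <<'E'
from h import *
c=pickle.load(open("cams.pkl","rb"))["top"]
L=lambda p:np.array(p,float)/5+[180,180]-.4
Rr=lambda p:(np.array(p,float)-[400,0])/5+[315,180]-.4
def quad(n,P):
    print(n,P[:,:2].round(1).tolist(),"c",P.mean(0)[:2].round(1))
    e=[P[(i+1)%4]-P[i] for i in range(4)];print([ (round(np.hypot(*v[:2]),1),round(np.degrees(np.arctan2(v[1],v[0])),2)) for v in e])
quad("nest",bp(c,L([(92,175),(373,253),(312,462),(27,375)]),8))
quad("tray",bp(c,Rr([(460,47),(793,78),(765,410),(432,378)]),14))
quad("bar",bp(c,Rr([(583,113),(632,112),(657,303),(612,308)]),97.5))
P=bp(c,Rr([(525,135),(642,120),(557,330),(670,318)]),10);print("feet",P.round(1).tolist(),P.mean(0))
R=cv2.Rodrigues(np.array(c["rvec"]))[0];print("cam",-R.T@np.array(c["tvec"]).ravel())
print("vial",bp(c,[(286,223)],60), "tipbox",bp(c,[(342,145)],50),"dishes",bp(c,[(243,150)],50),"burner",bp(c,[(148,278)],10))
E
```

```text
nest [[590.4, 236.6], [550.1, 91.0], [443.9, 121.2], [487.6, 267.8]] c [518.  179.1]
[(np.float64(151.1), np.float64(-105.46)), (np.float64(110.4), np.float64(164.15)), (np.float64(153.0), np.float64(73.39)), (np.float64(107.4), np.float64(-16.9))]
tray [[655.5, -94.5], [639.1, -263.7], [470.8, -245.7], [486.6, -78.9]] c [ 563.  -170.7]
[(np.float64(170.0), np.float64(-95.53)), (np.float64(169.2), np.float64(173.87)), (np.float64(167.5), np.float64(84.61)), (np.float64(169.6), np.float64(-5.27))]
bar [[610.7, -146.6], [611.1, -169.7], [520.6, -179.9], [518.3, -158.8]] c [ 565.2 -163.8]
[(np.float64(23.2), np.float64(-88.91)), (np.float64(91.1), np.float64(-173.59)), (np.float64(21.2), np.float64(96.39)), (np.float64(93.2), np.float64(7.54))]
feet [[610.5, -127.6, 10.0], [618.1, -187.3, 10.0], [510.9, -142.6, 10.0], [517.1, -199.7, 10.0]] [ 564.1552938  -164.28644676   10.        ]
cam [ 469.60330211  -10.22262581 1209.36104467]
vial [[564.32084066   8.70523235  60.        ]] tipbox [[ 761.39601228 -131.51604947   50.        ]] dishes [[749.77988349 117.41813479  50.        ]] burner [[428.18175489 360.6211784   10.        ]]
```

```bash
cat >> h.py <<'E'
from scipy.spatial.transform import Rotation as Ro
from plant import manip
def go(pos,yaw,n=1):
    """tool-frame shift/turn from measured pose to (pos,yaw,pointing down), per row of n (turn after/before: shift given in the target frame)"""
    s=manip.get_state();R0=Ro.from_euler('xyz',s["ee_rot"],degrees=True);R1=Ro.from_euler('xyz',[180,0,yaw],degrees=True)
    d=np.array(pos)-s["ee_pos"]
    print("t",round(s["time_s"],2),"pos",s["ee_pos"].round(2),"rot",s["ee_rot"].round(2),"F",s["contact_force"].round(2),"T",s["wrist_torque"].round(3),"op",round(s["opening"],3))
    print("turn",(R0.inv()*R1).as_rotvec().round(4),"shift in target frame",R1.inv().apply(d).round(2),"/n",(R1.inv().apply(d)/n).round(2),"in cur frame",R0.inv().apply(d).round(2))
E
python3 -m handwheel '[0,0,0,0,0,0.142,0, 0,0,0,0,0,0.142,0, 40,-28,0,0,0,0,0, 40,-28,0,0,0,0,0, 40,-28,0,0,0,0,0, 40,-28,0,0,0,0,0, 40,-28,0,0,0,0,0, 40,-28,0,0,0,0,0, 40,-28,0,0,0,0,0, 40,-28,0,0,0,0,0]' 80
python3 -c "
from h import *
go((565,-164,200),7)"
```

```text
time_s: 1.1
ee_pos: [498.8, -219.4, 231.1]
ee_rot: [-180.0, 0.0, 7.0]
contact_force: [0.3, -1.0, 0.7]
opening: 1.005
t 1.1 pos [ 498.81 -219.42  231.09] rot [-1.7998e+02  2.0000e-02  6.9800e+00] F [ 0.33 -1.04  0.69] T [-0.016  0.033  0.029] op 1.005
turn [-0.0003  0.0003 -0.0003] shift in target frame [ 72.46 -46.94  31.09] /n [ 72.46 -46.94  31.09] in cur frame [ 72.45 -46.95  31.08]
```

```bash
python3 -m handwheel '[36,-23.5,0,0,0,0,0, 36.4,-23.4,0,0,0,0,0, 0,0,0,0,0,0,0]'
python3 - <<'E'
from h import *
c=manip.camera("wrist");pickle.dump(c,open("w1.pkl","wb"));cv2.imwrite("pics/w1.png",cv2.convertScaleAbs(c["img"],alpha=1.5,beta=10))
go((565,-164,200),7)
b=Ro.from_euler('z',-83,degrees=True);O=np.array([565,-164,4.])
print(pj(c,O+b.apply([[11,46,93.5],[-11,46,93.5],[-11,-46,93.5],[11,-46,93.5],[0,0,93.5]])).round(0).tolist())
E
```

```text
time_s: 1.4
ee_pos: [566.1, -162.3, 230.4]
ee_rot: [-179.9, 0.0, 7.2]
contact_force: [0.0, -0.4, 0.8]
opening: 0.998
t 1.45 pos [ 564.73 -164.08  230.39] rot [-1.7996e+02  6.0000e-02  7.1700e+00] F [-0.89 -0.37  0.68] T [ 0.044  0.019 -0.038] op 1.001
turn [-0.0008  0.001   0.0029] shift in target frame [ 0.28 -0.05 30.39] /n [ 0.28 -0.05 30.39] in cur frame [ 3.100e-01 -2.000e-02  3.039e+01]
[[294.0, 139.0], [264.0, 139.0], [264.0, 254.0], [292.0, 254.0], [278.0, 199.0]]
```

View pics/w1.png

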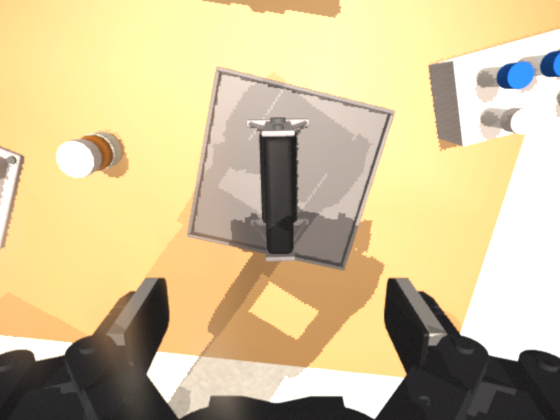

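The bar centre shows at column 279–280, rows 137–256. That is within about 2 px of the prediction, so I'll descend.

```bash
python3 -m handwheel '[0.3,0,45,0,0,0.003,0, 0,0,45,0,0,0,0, 0,0,45,0,0,0,0, 0,0,20,0,0,0,0, 0,0,10.5,0,0,0,0, 0,0,0,0,0,0,0, 0,0,0,0,0,0,0]'
python3 -m handwheel '[0,0,0,0,0,0,1, 0,0,0,0,0,0,1, 0,0,0,0,0,0,1, 0,0,0,0,0,0,1, 0,0,0,0,0,0,1, 0,0,0,0,0,0,1, 0,0,0,0,0,0,1, 0,0,0,0,0,0,1]' 80
python3 -c "
from h import *
go((565,-164,64.5),7)"
```

```text
time_s: 2.15
ee_pos: [564.6, -166.4, 67.2]
ee_rot: [179.9, -0.1, 6.8]
contact_force: [-0.4, -0.2, -0.3]
opening: 1.002
time_s: 2.95
ee_pos: [564.2, -165.8, 66.1]
ee_rot: [180.0, -0.0, 6.8]
contact_force: [-1.9, 0.6, 4.6]
opening: 0.246
t 2.95 pos [ 564.23 -165.82   66.08] rot [ 1.7999e+02 -2.0000e-02  6.8000e+00] F [-1.93  0.62  4.6 ] T [-0.007  0.152 -0.139] op 0.246
turn [ 0.0002 -0.0004 -0.0034] shift in target frame [ 0.99 -1.71  1.58] /n [ 0.99 -1.71  1.58] in cur frame [ 0.98 -1.72  1.58]
```

```bash
python3 -m handwheel '[0,0,-10,0,0,0,1, 0,0,-30,0,0,0,1, 0,0,-40,0,0,0,1, 0,0,-40,0,0,0,1, 0,0,0,0,0,0,1, 0,0,0,0,0,0,1]'
python3 - <<'E'
from h import *
c=manip.camera("wrist");pickle.dump(c,open("w2.pkl","wb"));cv2.imwrite("pics/w2.png",cv2.convertScaleAbs(c["img"],alpha=1.4,beta=10))
go((518,179,200),-16.2)
for i in range(4):
    manip.camera("top");s=manip.get_state();print(s["ee_pos"].round(2),s["contact_force"].round(2),s["wrist_torque"].round(3))
E
```

```text
time_s: 3.55
ee_pos: [563.9, -165.6, 185.6]
ee_rot: [-180.0, 0.0, 6.8]
contact_force: [-0.9, -0.0, -3.9]
opening: 0.245
t 3.6 pos [ 563.38 -165.39  184.37] rot [-1.7991e+02  1.3000e-01  6.8100e+00] F [-1.34 -0.59 -5.48] T [-0.     0.01   0.001] op 0.245
turn [-0.0011  0.0026  0.4017] shift in target frame [-139.66 -318.06  -15.63] /n [-139.66 -318.06  -15.63] in cur frame [  -4.24 -347.37  -15.06]
[ 563.3  -165.35  183.89] [-0.49 -0.21 -4.36] [-0.018 -0.004  0.055]
[ 563.33 -165.38  183.85] [ 0.12 -0.46 -4.28] [0.019 0.037 0.012]
[ 563.49 -165.44  184.05] [ 0.31 -0.4  -2.75] [0.011 0.018 0.041]
[ 563.64 -165.54  184.33] [-0.3  -0.58 -4.13] [0.014 0.022 0.074]
```

View pics/w2.png

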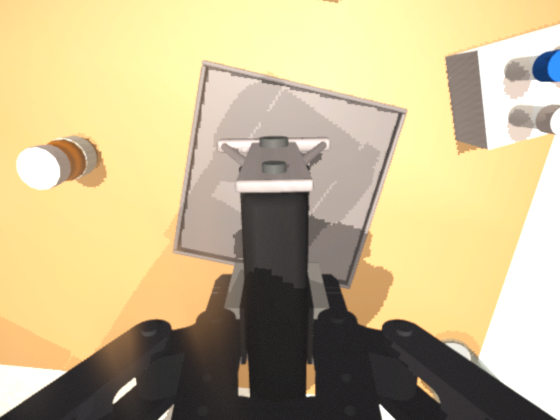

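```bash
python3 -m handwheel '[0,0,0,0,0,0.134,1, 0,0,0,0,0,0.134,1, 0,0,0,0,0,0.134,1, -17.5,-39.8,0,0,0,0,1, -17.5,-39.8,0,0,0,0,1, -17.5,-39.8,0,0,0,0,1, -17.5,-39.8,0,0,0,0,1, -17.5,-39.8,0,0,0,0,1, -17.5,-30,0,0,0,0,1, 0,0,0,0,0,0,1]'
python3 - <<'E'
from h import *
c=manip.camera("wrist");pickle.dump(c,open("w3.pkl","wb"));cv2.imwrite("pics/w3.png",cv2.convertScaleAbs(cv2.resize(c["img"],(800,600),interpolation=cv2.INTER_CUBIC),alpha=1.1,beta=0))
go((518,179,184),-16.2)
b=Ro.from_euler('z',73.8,degrees=True);O=np.array([518,179,0])
f=800/560
print((pj(c,O+b.apply([[78,55,8],[-78,55,8],[-78,-55,8],[78,-55,8]]))*f).round(0).tolist())
print((pj(c,O+b.apply([[52,39.5,50],[-52,39.5,50],[-52,-39.5,50],[52,-39.5,50]]))*f).round(0).tolist())
E
```

```text
time_s: 4.8
ee_pos: [525.9, 87.1, 185.2]
ee_rot: [-180.0, 0.1, -16.0]
contact_force: [-0.8, -0.5, -3.1]
opening: 0.245
t 4.85 pos [526.59  85.15 185.26] rot [ 1.7999e+02  7.0000e-02 -1.6050e+01] F [ 0.37 -0.3  -4.22] T [-0.036  0.021  0.01 ] op 0.244
turn [0.0002 0.0012 0.0027] shift in target frame [-34.43 -87.72   1.26] /n [-34.43 -87.72   1.26] in cur frame [-34.19 -87.82   1.28]
[[149.0, 390.0], [383.0, 390.0], [382.0, 226.0], [123.0, 225.0]]
[[158.0, 400.0], [337.0, 400.0], [332.0, 269.0], [138.0, 268.0]]
```

View pics/w3.png

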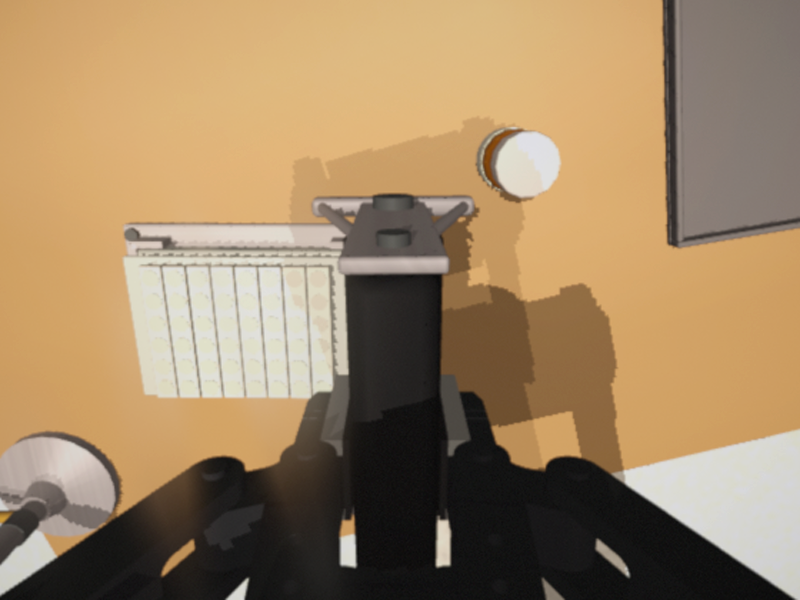

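Nest corner at (124,224) against a predicted (123,225), and sheet edges within about 3 px: the plate pose is confirmed. Next I go above strip 1 and lower partway.

```bash
python3 -m handwheel '[-17,-21,0,0,0,0.0027,1, -17.4,-20.8,0,0,0,0,1, 0,0,25,0,0,0,1, 0,0,25,0,0,0,1, 0,0,10,0,0,0,1, 0,0,0,0,0,0,1, 0,0,0,0,0,0,1, 0,0,0,0,0,0,1]'
python3 - <<'E'
from h import *
F=[];P=[]
for i in range(8):
    manip.camera("wrist");s=manip.get_state();F.append(s["contact_force"]);P.append(s["ee_pos"])
print(np.mean(F,0),np.std(F,0),np.mean(P,0),np.std(P,0))
go((505.3,135.3,125),-16.2)
E
```

```text
time_s: 5.65
ee_pos: [506.8, 133.0, 126.9]
ee_rot: [-180.0, -0.1, -16.4]
contact_force: [-0.7, 0.7, -4.3]
opening: 0.246
[-0.06323944  0.05393571 -3.99052276] [0.47534329 0.41343903 0.4309248 ] [506.25822978 133.18749192 126.31927641] [0.19351218 0.06281219 0.30339681]
t 6.05 pos [506.04 133.23 125.93] rot [-1.800e+02 -1.000e-02 -1.638e+01] F [ 0.27 -0.36 -3.98] T [-0.051 -0.004  0.015] op 0.245
turn [-0.     -0.0002 -0.0032] shift in target frame [-1.29 -1.79  0.93] /n [-1.29 -1.79  0.93] in cur frame [-1.29 -1.78  0.93]
```

```bash
python3 -m handwheel '[-1.3,-1.5,4,0,0,-0.003,1, 0,0,4,0,0,0,1, 0,0,2,0,0,0,1, 0,0,0,0,0,0,1, 0,0,0,0,0,0,1]'
for i in 1; do python3 -m handwheel '[0,0,1,0,0,0,1, 0,0,0,0,0,0,1, 0,0,0,0,0,0,1]'; python3 -m handwheel '[0,0,1,0,0,0,1, 0,0,0,0,0,0,1, 0,0,0,0,0,0,1]';  done
```

```text
time_s: 6.55
ee_pos: [505.2, 135.0, 115.8]
ee_rot: [180.0, 0.0, -16.2]
contact_force: [-0.2, 0.5, -4.4]
opening: 0.241
time_s: 6.85
ee_pos: [505.2, 135.0, 114.9]
ee_rot: [-180.0, -0.0, -16.2]
contact_force: [-0.2, -0.4, -4.5]
opening: 0.246
time_s: 7.15
ee_pos: [505.2, 135.0, 113.8]
ee_rot: [180.0, 0.0, -16.2]
contact_force: [0.4, 0.9, -3.5]
opening: 0.242
```

```bash
python3 -m handwheel '[0,0,1,0,0,0,1, 0,0,0,0,0,0,1, 0,0,0,0,0,0,1]'; python3 -m handwheel '[0,0,1,0,0,0,1, 0,0,0,0,0,0,1, 0,0,0,0,0,0,1]'
```

```text
time_s: 7.45
ee_pos: [505.2, 135.0, 112.8]
ee_rot: [180.0, 0.0, -16.2]
contact_force: [0.3, -0.1, -4.1]
opening: 0.243
time_s: 7.75
ee_pos: [505.2, 135.1, 111.8]
ee_rot: [-180.0, 0.0, -16.2]
contact_force: [-0.2, -0.4, -4.5]
opening: 0.243
```

```bash
for i in 1; do python3 -m handwheel '[0,0,1,0,0,0,1, 0,0,0,0,0,0,1]'; python3 -m handwheel '[0,0,1,0,0,0,1, 0,0,0,0,0,0,1]'; python3 -m handwheel '[0,0,1,0,0,0,1, 0,0,0,0,0,0,1]'; done | grep -E "pos|force"
```

```text
ee_pos: [505.1, 135.0, 110.7]
contact_force: [0.5, 0.3, -4.2]
ee_pos: [505.1, 135.0, 109.6]
contact_force: [0.7, 1.3, -3.7]
ee_pos: [505.1, 135.0, 108.7]
contact_force: [-1.0, -0.6, -4.2]
```

```bash
for i in 1; do python3 -m handwheel '[0,0,1,0,0,0,1, 0,0,0,0,0,0,1]'; python3 -m handwheel '[0,0,1,0,0,0,1, 0,0,0,0,0,0,1]'; python3 -m handwheel '[0,0,1,0,0,0,1, 0,0,0,0,0,0,1]'; done | grep -E "pos|force"
```

```text
ee_pos: [505.1, 135.0, 107.7]
contact_force: [0.6, 0.1, -4.0]
ee_pos: [505.2, 135.1, 106.9]
contact_force: [-0.6, 0.7, -2.4]
ee_pos: [505.3, 135.1, 105.9]
contact_force: [-1.0, 0.3, -2.0]
```

```bash
for i in 1; do python3 -m handwheel '[0,0,1,0,0,0,1, 0,0,0,0,0,0,1]'; python3 -m handwheel '[0,0,0.7,0,0,0,1, 0,0,0,0,0,0,1]';  done | grep -E "pos|force"
```

```text
ee_pos: [505.3, 134.9, 105.0]
contact_force: [-1.3, -1.1, 1.8]
ee_pos: [505.3, 134.9, 104.2]
contact_force: [-1.0, -0.9, 2.8]
```

```bash
for i in 1; do python3 -m handwheel '[0,0,0.6,0,0,0,1, 0,0,0,0,0,0,1]'; python3 -m handwheel '[0,0,0.5,0,0,0,1, 0,0,0,0,0,0,1, 0,0,0,0,0,0,1]';  done | grep -E "pos|force"
```

```text
ee_pos: [505.3, 135.0, 103.7]
contact_force: [-1.4, -2.4, 3.4]
ee_pos: [505.4, 135.0, 103.6]
contact_force: [-2.3, -1.5, 7.7]
```

```bash
for i in 1; do python3 -m handwheel '[0,-2,0,0,0,0,1, 0,-2,0,0,0,0,1, 0,-1,0,0,0,0,1]'; python3 -m handwheel '[0,-2,0,0,0,0,1, 0,-2,0,0,0,0,1, 0,-1,0,0,0,0,1]';  done | grep -E "pos|force"
```

```text
ee_pos: [506.9, 140.1, 103.5]
contact_force: [-1.5, -1.0, 8.0]
ee_pos: [508.3, 145.0, 103.5]
contact_force: [-1.6, -1.2, 7.9]
```

Push steady at about 12 N. Carrying on in the same way.

```bash
for i in 1; do python3 -m handwheel '[0,-2,0,0,0,0,1, 0,-2,0,0,0,0,1, 0,-1,0,0,0,0,1]'; python3 -m handwheel '[0,-2,0,0,0,0,1, 0,-2,0,0,0,0,1, 0,-1,0,0,0,0,1]'; python3 -m handwheel '[0,-2,0,0,0,0,1, 0,-2,0,0,0,0,1, 0,-1,0,0,0,0,1]'; done | grep -E "pos|force"
```

```text
ee_pos: [509.6, 149.6, 103.5]
contact_force: [-2.2, -1.1, 7.4]
ee_pos: [511.0, 154.7, 103.4]
contact_force: [-1.2, -0.0, 6.2]
ee_pos: [512.3, 159.1, 103.4]
contact_force: [-2.6, -2.6, 7.6]
```

```bash
for i in 1; do python3 -m handwheel '[0,-2,0.1,0,0,0,1, 0,-2,0,0,0,0,1, 0,-1,0,0,0,0,1]'; python3 -m handwheel '[0,-2,0,0,0,0,1, 0,-2,0,0,0,0,1, 0,-1,0,0,0,0,1]'; python3 -m handwheel '[0,-2,0,0,0,0,1, 0,-2,0,0,0,0,1, 0,-1,0,0,0,0,1]'; done | grep -E "pos|force"
```

```text
ee_pos: [513.7, 164.1, 103.4]
contact_force: [-2.4, -0.8, 7.0]
ee_pos: [515.1, 169.1, 103.3]
contact_force: [-2.2, 0.1, 6.5]
ee_pos: [516.4, 173.5, 103.3]
contact_force: [-2.6, -1.6, 6.4]
```

```bash
for i in 1; do python3 -m handwheel '[0,-2,0,0,0,0,1, 0,-2,0,0,0,0,1, 0,-1,0,0,0,0,1]'; python3 -m handwheel '[0,-2,0,0,0,0,1, 0,-2,0,0,0,0,1, 0,-1,0,0,0,0,1]'; done | grep -E "pos|force"
```

```text
ee_pos: [517.8, 178.6, 103.3]
contact_force: [-2.3, -0.5, 5.9]
ee_pos: [519.2, 183.3, 103.2]
contact_force: [-3.5, -2.0, 6.0]
```

```bash
for i in 1; do python3 -m handwheel '[0,-2,0.15,0,0,0,1, 0,-2,0.1,0,0,0,1, 0,-1,0,0,0,0,1]'; python3 -m handwheel '[0,-2,0.05,0,0,0,1, 0,-2,0,0,0,0,1, 0,-1,0,0,0,0,1]'; python3 -m handwheel '[0,-2,0.05,0,0,0,1, 0,-2,0,0,0,0,1, 0,-1,0,0,0,0,1]'; done | grep -E "pos|force"
```

```text
ee_pos: [520.6, 188.1, 103.1]
contact_force: [-2.4, -1.0, 7.2]
ee_pos: [522.0, 193.1, 103.0]
contact_force: [-1.4, -0.6, 7.0]
ee_pos: [523.3, 197.5, 103.0]
contact_force: [-2.7, -2.1, 7.1]
```

```bash
for i in 1; do python3 -m handwheel '[0,-2,0.05,0,0,0,1, 0,-2,0,0,0,0,1, 0,-1,0,0,0,0,1]'; python3 -m handwheel '[0,-2,0.05,0,0,0,1, 0,-2,0,0,0,0,1, 0,-1,0,0,0,0,1]'; done | grep -E "pos|force"
```

```text
ee_pos: [524.8, 202.6, 103.0]
contact_force: [-3.4, 0.5, 6.1]
ee_pos: [526.2, 207.6, 102.9]
contact_force: [-3.7, -1.0, 6.6]
```

```bash
for i in 1; do python3 -m handwheel '[0,-2,0.15,0,0,0,1, 0,-2,0.05,0,0,0,1, 0,-1,0,0,0,0,1]'; python3 -m handwheel '[0,-2,0.05,0,0,0,1, 0,-2,0,0,0,0,1, 0,-1,0,0,0,0,1]'; python3 -m handwheel '[0,-2,0.05,0,0,0,1, 0,-2,0,0,0,0,1, 0,-1,0,0,0,0,1, 0,0,0,0,0,0,1]'; done | grep -E "pos|force"
```

```text
ee_pos: [527.5, 212.2, 102.8]
contact_force: [-2.8, -1.0, 8.3]
ee_pos: [528.9, 217.2, 102.8]
contact_force: [-2.9, 0.5, 7.5]
ee_pos: [530.4, 222.1, 102.7]
contact_force: [-2.5, 1.2, 6.4]
```

The front pass is done, with z following a steady lean of about 0.009 rad. I'll do one return pass at the same force as a check.

```bash
for i in 1; do python3 -m handwheel '[0,-2,0.15,0,0,0,1, 0,0,0.05,0,0,0,1, 0,0,0,0,0,0,1]'; python3 -m handwheel '[0,3,-0.03,0,0,0,1, 0,4,-0.03,0,0,0,1, 0,4,-0.04,0,0,0,1, 0,4,-0.04,0,0,0,1]';  python3 -m handwheel '[0,4,-0.04,0,0,0,1, 0,4,-0.03,0,0,0,1, 0,4,-0.04,0,0,0,1, 0,4,-0.04,0,0,0,1]'; done | grep -E "pos|force"
```

```text
ee_pos: [531.0, 224.1, 102.6]
contact_force: [-2.6, 1.4, 7.9]
ee_pos: [526.8, 209.5, 102.8]
contact_force: [-2.9, 1.5, 8.4]
ee_pos: [522.4, 194.1, 103.0]
contact_force: [-2.6, 0.6, 8.1]
```

```bash
for i in 1; do python3 -m handwheel '[0,4,-0.04,0,0,0,1, 0,4,-0.04,0,0,0,1, 0,4,-0.04,0,0,0,1, 0,4,-0.04,0,0,0,1]';  python3 -m handwheel '[0,4,-0.04,0,0,0,1, 0,4,-0.04,0,0,0,1, 0,4,-0.04,0,0,0,1, 0,4,-0.04,0,0,0,1]'; python3 -m handwheel '[0,4,-0.04,0,0,0,1, 0,4,-0.03,0,0,0,1, 0,4,-0.03,0,0,0,1, 0,4,-0.03,0,0,0,1]'; done | grep -E "pos|force"
```

```text
ee_pos: [518.1, 178.7, 103.2]
contact_force: [-1.9, 0.8, 7.7]
ee_pos: [513.7, 163.3, 103.3]
contact_force: [-1.9, 0.2, 8.5]
ee_pos: [509.3, 147.9, 103.4]
contact_force: [-1.1, 1.0, 7.9]
```

```bash
python3 -m handwheel '[0,4,-0.03,0,0,0,1, 0,4,-0.03,0,0,0,1, 0,2,0,0,0,0,1, 0,0,0,0,0,0,1, 0,0,0,0,0,0,1]'
```

```text
time_s: 18.15
ee_pos: [506.6, 138.1, 103.5]
ee_rot: [-179.9, -0.1, -16.2]
contact_force: [-1.5, -0.7, 8.6]
opening: 0.246
```

```bash
python3 -m handwheel '[0,0,-2,0,0,0,1, 0,0,-15,0,0,0,1, 0,0,-35,0,0,0,1, 0,0,-28,0,0,0,1, 15,40,0,0,0,0,1, 0,10,0,0,0,0,1, 0,0,0,0,0,0,1]'
python3 - <<'E'
from h import *
c=manip.camera("wrist");i=c["img"]
cv2.imwrite("pics/w4.png",cv2.resize(i,(800,600),interpolation=cv2.INTER_CUBIC))
go((563.4,-168,185),6.8)
E
```

```text
time_s: 18.85
ee_pos: [505.9, 84.7, 181.9]
ee_rot: [180.0, 0.1, -16.3]
contact_force: [-0.2, 0.2, -4.2]
opening: 0.243
t 18.9 pos [506.    85.65 181.93] rot [-1.7999e+02  1.1000e-01 -1.6290e+01] F [ 0.3   1.27 -3.92] T [0.042 0.003 0.002] op 0.245
turn [-0.0005  0.0018 -0.403 ] shift in target frame [ 26.96 258.66  -3.07] /n [ 26.96 258.66  -3.07] in cur frame [126.24 227.36  -3.34]
```

View pics/w4.png

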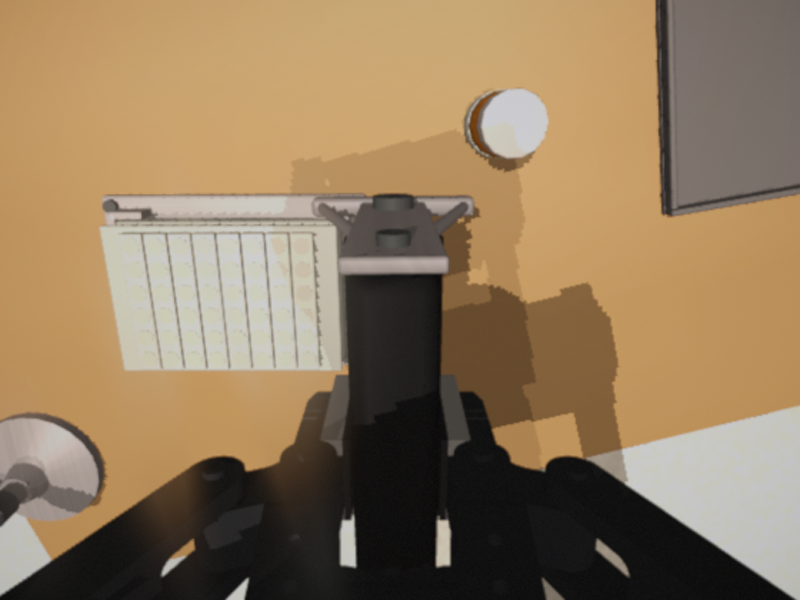

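The sheet (columns 125–320) looks uniformly low, with no raised strip, and the roller still hangs upright. Returning to the tray.

```bash
python3 -m handwheel '[0,0,0,0,0,-0.1343,1, 0,0,0,0,0,-0.1343,1, 0,0,0,0,0,-0.1343,1, 4.5,43.1,-0.5,0,0,0,1, 4.5,43.1,-0.5,0,0,0,1, 4.5,43.1,-0.5,0,0,0,1, 4.5,43.1,-0.5,0,0,0,1, 4.5,43.1,-0.5,0,0,0,1, 4.5,43.1,-0.5,0,0,0,1, 0,0,0,0,0,0,1]'
python3 -m handwheel '[0,0,40,0,0,0,1, 0,0,40,0,0,0,1, 0,0,20,0,0,0,1, 0,0,7,0,0,0,1, 0,0,0,0,0,0,1, 0,0,0,0,0,0,1, 0,0,0,0,0,0,1]'
python3 -c "
from h import *
go((563.4,-168,66),6.8)"
```

```text
time_s: 19.9
ee_pos: [564.8, -171.4, 184.5]
ee_rot: [180.0, 0.0, 6.7]
contact_force: [-0.1, 1.2, -3.9]
opening: 0.248
time_s: 20.6
ee_pos: [565.0, -167.9, 80.2]
ee_rot: [179.9, -0.1, 6.9]
contact_force: [0.4, 0.0, -4.6]
opening: 0.24
t 20.6 pos [ 564.96 -167.89   80.16] rot [ 1.7992e+02 -1.2000e-01  6.8900e+00] F [ 0.38  0.03 -4.57] T [-0.015 -0.039 -0.012] op 0.24
turn [ 0.0014 -0.0021  0.0015] shift in target frame [-1.56 -0.08 14.16] /n [-1.56 -0.08 14.16] in cur frame [-1.59 -0.1  14.16]
```

```bash
for i in 1; do python3 -m handwheel '[0,0,6,0,0,0,1, 0,0,4,0,0,0,1, 0,0,2,0,0,0,1, 0,0,0,0,0,0,1, 0,0,0,0,0,0,1]'; python3 -m handwheel '[0,0,1,0,0,0,1, 0,0,0,0,0,0,1, 0,0,0,0,0,0,1]'; python3 -m handwheel '[0,0,0.7,0,0,0,1, 0,0,0,0,0,0,1, 0,0,0,0,0,0,1]'; done | grep -E "pos|force"
```

```text
ee_pos: [564.2, -167.8, 66.7]
contact_force: [-0.6, -0.3, -4.3]
ee_pos: [564.4, -167.9, 66.1]
contact_force: [-0.4, 0.5, 0.8]
ee_pos: [564.5, -167.9, 66.1]
contact_force: [-3.2, 2.5, 7.0]
```

```bash
python3 -m handwheel '[0,0,-0.8,0,0,0,1, 0,0,0,0,0,0,0.6, 0,0,0,0,0,0,0.4, 0,0,0,0,0,0,0.2, 0,0,0,0,0,0,0, 0,0,0,0,0,0,0, 0,0,0,0,0,0,0, 0,0,0,0,0,0,0, 0,0,0,0,0,0,0]'; python3 -m handwheel '[0,0,-8,0,0,0,0, 0,0,-25,0,0,0,0, 0,0,-45,0,0,0,0, 0,0,-45,0,0,0,0, 0,0,-45,0,0,0,0, -40,0,0,0,0,0,0, -45,0,0,0,0,0,0, 0,0,0,0,0,0,0, 0,0,0,0,0,0,0]'
python3 - <<'E'
from h import *
c=manip.camera("wrist")
t=manip.camera("top");s=manip.camera("scene")
f=lambda i:cv2.convertScaleAbs(i,alpha=1.4,beta=10)
a=cv2.resize(f(c["img"]),(400,300))
b=cv2.resize(f(t["img"])[180:280,180:400],(400,182),interpolation=cv2.INTER_CUBIC)
b=cv2.copyMakeBorder(b,0,118,0,0,cv2.BORDER_CONSTANT)
d=cv2.resize(f(s["img"])[150:270,150:430],(800,300*800//700),interpolation=cv2.INTER_CUBIC)[:300]
cv2.imwrite("pics/end.png",cv2.vconcat([cv2.hconcat([a,b]),d]))
go((563,-168,200),6.8)
E
```

```text
time_s: 22.6
ee_pos: [564.2, -167.8, 65.9]
ee_rot: [180.0, -0.0, 6.9]
contact_force: [0.6, -0.0, -0.5]
opening: 0.997
time_s: 23.5
ee_pos: [479.7, -178.2, 234.9]
ee_rot: [179.9, -0.1, 6.8]
contact_force: [1.1, 0.7, -0.1]
opening: 1.001
t 23.65 pos [ 480.72 -178.06  234.13] rot [ 1.7997e+02 -4.0000e-02  6.9000e+00] F [0.5  0.69 0.48] T [-0.035  0.033 -0.008] op 0.996
turn [ 0.0005 -0.0007  0.0018] shift in target frame [82.89 -0.24 34.13] /n [82.89 -0.24 34.13] in cur frame [82.87 -0.11 34.19]
```

View pics/end.png

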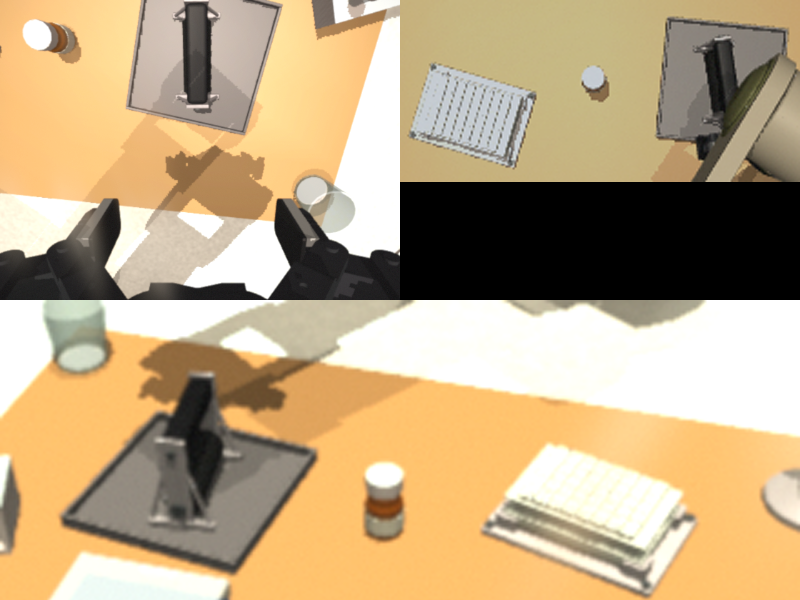

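```bash
python3 -c "
from plant import manip
print(manip.job_done(), manip.get_state()['time_s'])"
```

```text
the job is handed in; nothing more can be done
the job is handed in; nothing more can be done
```

I rolled the cap sheet from end to end and back, stood the roller back in its tray and handed the job in at about 23.7 s of the 67 s. The hand-in gave no verdict.

- **Force:** The net downward push read about 10–12.5 N whenever I checked it during rolling. Slanting pushes can add up to a fifth, so the counted force stayed near 15 N at most. I read force only at the end of each short move, so brief peaks in between were not seen.
- **Strips home:** Roller height on the way back matched the way out to within about 0.1 mm, following the plate's lean of about 0.009 rad. The drum sank about 3.5–4 mm from first touch. The last pictures show an even sheet. I could not read the strip joints directly.
- **Roller:** It stands upright on its feet in the tray. By the measured tool pose it is within about 5 mm of the tray's middle.
- **Release and bystanders:** The fingers are open and clear, and the force reads zero within noise. The vial and beaker look unmoved in the last pictures; I did not look at every bystander at the end.

No check failed or disagreed beyond about 1 mm of noise in the measured pose.

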